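# Reverse the row of paint bottles into the carry tray

## Robot

A 6-joint arm with a two-finger parallel gripper is mounted at the origin on the work surface. World frame = base frame: x ahead of the robot, y to its left, z up, the work surface at z = 0. Lengths are in mm, angles in rad, forces in N, time in s.
With the tool pointing down it reaches from about 400 to 925 mm from the base axis. Payload 12.5 kg.
Tool frame: the origin (TCP) lies between the finger pads, 19 mm behind the fingertips; this is the grasp point; z points along the fingers, y is the line along which they close (so a half turn about z gives the same grasp; the last joint's range is limited). The gripper opens to 95 mm and grips with 3 to 60 N. Pads are 20 mm wide; open, the fingers measure 119 mm over their backs; the gripper's body (75 mm by 180 mm) begins 59 mm behind the grasp point.
Start: joints at [1.241, 0.491, 1.559, -0, 1.092, -0.106], TCP at [138.691, 609.434, 233.461] pointing down, gripper open.
Joint ranges: [-3.1, 3.1], [-0.84, 2.19], [0.05, 2.79], [-1.13, 4.28], [0.06, 2.93], [-2.69, 2.69]. Speed limits (rad/s): [2.22, 2.22, 2.79, 3.14, 3.14, 3.14].

## Interface

Orientations are given as [roll, pitch, yaw] about the fixed x, y, z axes, in that order (R = Rz(yaw) Ry(pitch) Rx(roll)).
In Python, from cell import env gives the robot as it stands. The module is installed in compiled form; this text tells all that it offers.
- The arm moves only by the tool step_arm, never from a script. Its argument "plan" is a list that holds one entry, the list of rows, each a list of 5 numbers: the shift along the tool's x, y, z in mm, then the turn about the tool's z in degrees, then the opening, from -1 (shut) to 1 (fully open). A call has 1 to 8 rows; each row is the pose to reach, as a shift and turn from the pose commanded when the call began, along the tool's axes at that moment; what a row does not reach only later rows make up. A row lasts 1/12 s, in which the tool goes at most 41.7 mm and 7.16 degrees, less where a joint would pass 70% of its speed; a pose out of reach is approached as far as the arm can. A call with a gripper value outside its range is refused whole. The fingers move at their own pace and stop on an object; the grip force is fixed at half the most. Time passes only in rows, so rows that repeat a pose let the fingers close. It gives the time, the measured TCP pose, the force, the opening and the grip force at its end, in the units of the state.
- env.state(): the state, without advancing time (a new reading comes with each control period).
- env.read_camera(name): name is "side" or "top" or "wrist"; returns the picture (420x560x3 uint8, blue, green, red); there is no depth.
- env.get_calibration(name): a dict with "K" (3x3 intrinsics, pixels), "extrinsics" (4x4, takes a point from world to camera coordinates). Camera axes: x right, y up, looking along -z (the intrinsics and any distortion apply to the point x, -y, -z); pixel columns grow to the right and rows downward; lengths in mm; the calibration is good to about 2 mm. A picture is of the moment at which its call begins: read the wrist's pose just before it. get_calibration takes no time and is no camera call; for the wrist camera it gives the pose at the moment of the call.
- env.job_done(): hands the job in; it is judged then, once.
The state is a dict: "t": time; "joints": joint angles; "qvel": joint speeds; "tau": joint torques, N m; "eef_pos": TCP position; "tcp_rot": TCP orientation; "ft_force": force on the tool from outside, world axes, zero at the start; "moment": the same for the moment, N m; "opening": opening from 0.0 (shut) to 1.0 (fully open); "grip_force": force on a finger pad.
Only numpy, scipy, OpenCV 4.12 (cv2) and the standard library are available. Lean on these libraries where they do the work, as an engineer would, in place of code of your own. Each camera call takes 0.05 s, during which the arm holds its last target. There are 200 camera calls.

## Task

Pack the four paint bottles from the wooden bench rack into the carry tray, one to a pocket, in reverse order: the bottle nearest the rack's raised end block goes into the pocket farthest from the tray's wire handle, the next one into the next pocket, and so on, so that the one farthest from the block ends beside the handle. Keep the bottles upright all the time and leave all four standing on the pocket floors.

Things in the scene. Friction and masses are not known exactly. Their poses are not given: they have to be found in the camera images.
- jar: Squat round amber glass paint jar, 40 mm diameter, 56 mm tall: glass to 43 mm, above it a black screw cap of 38 mm diameter. Closed, 90 g or so, loose. Origin at the centre of its underside, z up. Round, turned anyhow: grip the body, across the row of bottles, with the TCP 42 mm above the underside.
- square: Square amber glass paint bottle, body 34 x 34 mm and 52 mm tall, with a 22 mm round black cap on top, 70 mm tall over all. Closed, 80 g or so, loose. Origin at the centre of its underside, z up. Stands square to the rack: grip the body across its x, across the row of bottles, with the TCP 42 mm above the underside.
- slim: Slim round amber dropper bottle, body 28 mm diameter and 52 mm tall, with a narrow pointed black cap, 76 mm tall over all. Closed, 50 g or so, loose. Origin at the centre of its underside, z up. Round, turned anyhow: grip the body, across the row of bottles, with the TCP 42 mm above the underside.
- flat: Flat rectangular amber glass paint bottle, body 42 mm (its x) by 24 mm (its y) and 50 mm tall, with a 20 mm round black cap on top, 65 mm tall over all. Closed, 70 g or so, loose. Origin at the centre of its underside, z up. Stands square to the rack: grip the body across its x, across the row of bottles, with the TCP 42 mm above the underside.
- jar_socket: Fixed dark wood block on the rack, 58 x 58 mm and 12 mm tall, with a round recess 45 mm wide, 9 mm deep, in its top, in which the jar stands at the start (its underside 3 mm above the block's origin). Origin at the centre of the block's underside; axes parallel to the rack's.
- square_socket: Fixed dark wood block on the rack, 58 x 58 mm and 12 mm tall, with a square recess 39 x 39 mm, 9 mm deep, in its top, in which the square bottle stands at the start (its underside 3 mm above the block's origin). Origin at the centre of the block's underside; axes parallel to the rack's.
- slim_socket: Fixed dark wood block on the rack, 58 x 58 mm and 12 mm tall, with a round recess 33 mm wide, 9 mm deep, in its top, in which the slim bottle stands at the start (its underside 3 mm above the block's origin). Origin at the centre of the block's underside; axes parallel to the rack's.
- flat_socket: Fixed dark wood block on the rack, 58 x 58 mm and 12 mm tall, with a rectangular recess 47 mm (x) by 29 mm (y), 9 mm deep, in its top, in which the flat bottle stands at the start (its underside 3 mm above the block's origin). Origin at the centre of the block's underside; axes parallel to the rack's.
- rack: Fixed light wood bench rack: a board 74 x 285 mm, 12 mm thick, carrying the four sockets in a row at y = -93, -31, 31 and 93 mm (which is where varies). At its +y end stands a raised end block, 20 mm thick, 50 mm tall, centred at y = 145 mm. Origin on the table under the middle of the row; x across the row, y towards the end block.
- tray: Fixed aluminium carry tray: four equal open pockets in a row at y = -93, -31, 31 and 93 mm, each 62 (x) by 58 (y) mm inside, floor 5 mm and wall tops 15 mm above the table, walls 4 mm. At its +y end is a wire handle, out to y = 150 mm, 60 mm tall. Origin on the table under the middle of the row; x across the row, y towards the handle.
There are look-alikes about, which are no part of the job. Leave any blue look-alike of the slim alone. Leave any blue look-alike of the square alone.

How it is judged:
By the outcome, as a careful person would: the job done as asked, in the order asked, and still so for the second after the job is handed in, with the robot touching nothing.
It also fails if it takes over 102 s, if anything falls off the work surface, if the arm or the gripper's body presses on something with over 40 N, if the wrist force passes 120 N, or if a joint passes its speed limit or range.

## Working session

There is one attempt and no reset: what is moved stays moved. The work goes in short steps, Python scripts to look and compute and a tool call to move; the robot and the scene stay as the last step left them, time stands still between calls to the robot, and variables do not carry over. Pictures are saved under pics/ and viewed, at most 14 in all, crops included, and the job is handed in when it is done.

Besides the shell and the picture viewer there is one more tool, called by a JSON object that holds its "api" and its "payload". step_arm: Moves the arm, as the interface text tells. Its arguments: {"type":"object","properties":{"plan":{"type":"array"}},"required":["plan"]}

```bash
mkdir -p pics; python3 - <<'E'
from cell import env
import cv2,numpy as np
s=env.state();print(s['t'],s['eef_pos'],s['tcp_rot'],s['opening'])
for n in('top','side'):
    cv2.imwrite(f'pics/{n}0.png',env.read_camera(n));c=env.get_calibration(n);print(n,c['K'],np.round(c['extrinsics'],3),c.keys())
E
```

```text
0.0 [138.62271041 609.21826949 232.87424045] [-3.14049111e+00 -1.00055257e-04  2.91782589e+00] 1.0007622896963848
top [[459.11161918   0.         272.32912188]
 [  0.         459.11161918 207.58957147]
 [  0.           0.           1.        ]] [[-1.600000e-02 -1.000000e+00 -1.100000e-02  8.713000e+00]
 [ 9.990000e-01 -1.600000e-02  4.400000e-02 -4.949260e+02]
 [-4.400000e-02 -1.000000e-02  9.990000e-01 -1.016311e+03]
 [ 0.000000e+00  0.000000e+00  0.000000e+00  1.000000e+00]] dict_keys(['K', 'extrinsics'])
side [[394.68779508   0.         281.59437811]
 [  0.         394.68779508 205.42765445]
 [  0.           0.           1.        ]] [[ 9.77000e-01 -2.14000e-01 -1.80000e-02 -4.65800e+02]
 [ 1.46000e-01  5.96000e-01  7.90000e-01 -8.92000e+01]
 [-1.58000e-01 -7.74000e-01  6.13000e-01 -8.25513e+02]
 [ 0.00000e+00  0.00000e+00  0.00000e+00  1.00000e+00]] dict_keys(['K', 'extrinsics'])
```

View pics/top0.png

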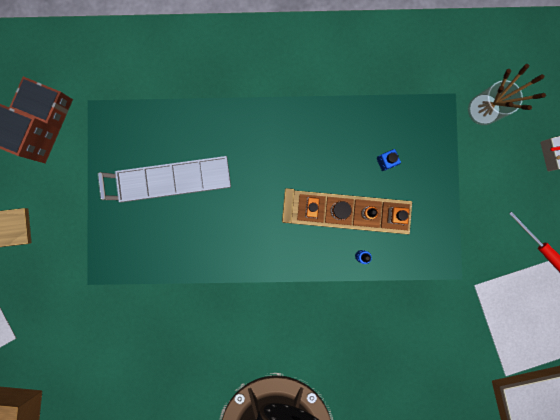

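View pics/side0.png

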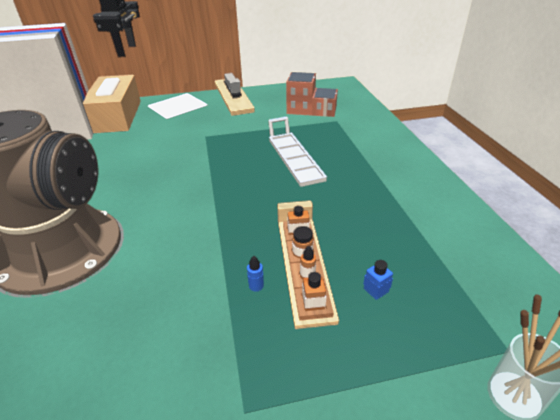

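The top view shows the tray (handle at the left, 108,186) and the rack (block at the left, 289,206). From the block the bottles run flat (313,208), jar (342,210), slim (371,213), square (401,215). I'll zoom in to get corners.

```bash
python3 - <<'E'
import cv2,numpy as np
im=cv2.imread('pics/top0.png')
a=cv2.resize(im[180:240,278:418],None,fx=5.7,fy=5,interpolation=cv2.INTER_CUBIC)
a=cv2.resize(im[180:240,278:418],(700,300),interpolation=cv2.INTER_CUBIC)
b=cv2.resize(im[150:208,95:235],(700,290),interpolation=cv2.INTER_CUBIC)
cv2.imwrite('pics/z.png',np.vstack([a,b]))
E
```

```text
(no output)
```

View pics/z.png

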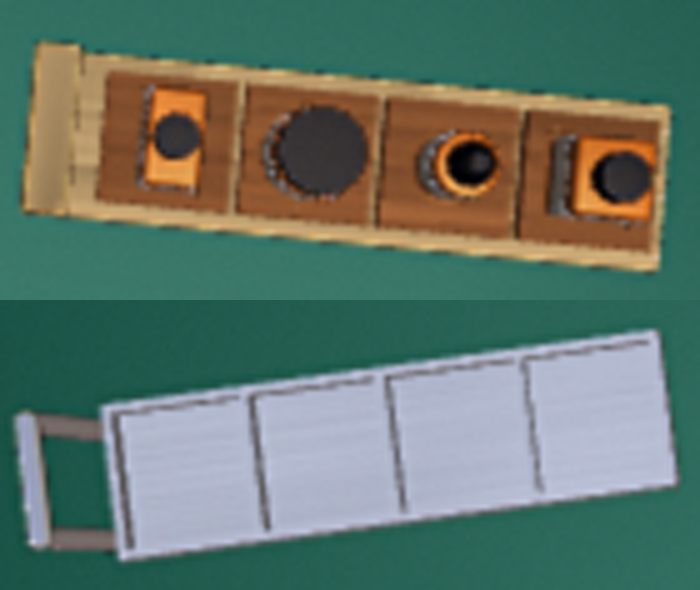

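```bash
cat > h.py <<'E'
import numpy as np
from cell import env
def ray(cal,px,z):
    K,E=cal['K'],cal['extrinsics'];R=E[:3,:3];C=-R.T@E[:3,3]
    d=np.linalg.inv(K)@[px[0],px[1],1];d=R.T@(d*[1,-1,-1])
    return C+d*(z-C[2])/d[2]
def proj(cal,P):
    p=cal['extrinsics'][:3]@np.r_[P,1];q=cal['K']@(p*[1,-1,-1]);return q[:2]/q[2]
def fit(local,world):
    "2D rigid fit -> yaw, origin"
    l,w=np.array(local,float),np.array(world)[:,:2];lc,wc=l.mean(0),w.mean(0)
    a,b=l-lc,w-wc;y=np.arctan2((a[:,0]*b[:,1]-a[:,1]*b[:,0]).sum(),(a*b).sum())
    R=np.array([[np.cos(y),-np.sin(y)],[np.sin(y),np.cos(y)]]);o=wc-R@lc
    return y,o,R,np.round(w-(l@R.T+o),1)
def togo(target,yaw):
    "shift in tool axes, turn in degrees (mod half turn), from the present pose"
    from scipy.spatial.transform import Rotation as T
    s=env.state();R=T.from_euler('xyz',s['tcp_rot']).as_matrix()
    cur=np.arctan2(R[1,1],R[0,1]) # direction of tool y
    d=(yaw-cur+np.pi/2)%np.pi-np.pi/2
    return np.round(R.T@(np.array(target)-s['eef_pos']),1),-round(np.degrees(d),1)
E
python3 - <<'E'
from h import *
c=env.get_calibration('top')
o=lambda x,y,x0,y0:((x+.5)/5-.5+x0,(y+.5)/5-.5+y0)
T=[ray(c,o(x,y,95,150),15) for x,y in((102,105),(657,31),(678,184),(122,259))]
y,og,R,r=fit([(35,126),(35,-126),(-35,-126),(-35,126)],T);print('tray',y,og,r.tolist())
for v in(-93,-31,31,93):print(R@[0,v]+og)
B=[ray(c,o(x,yy,278,180),z) for x,yy,z in((178,137,80),(323,151,71),(472,163,91),(623,178,85))]
y,og,R,r=fit([(0,93),(0,31),(0,-31),(0,-93)],B);print('rack',y,og,r.tolist());print(np.round(B,1))
print(ray(c,o(669,105,278,180),12),ray(c,o(657,269,278,180),12),R@[37,-130]+og,R@[-37,-130]+og)
E
```

```text
tray 0.11745460975156242 [563.61418016 223.35781331] [[0.1, 0.1], [-0.4, 0.5], [0.1, 0.1], [0.2, -0.7]]
[574.51236068 130.99857089]
[567.246907   192.57139917]
[559.98145332 254.14422746]
[552.71599963 315.71705574]
rack -0.11015845754616324 [ 481.82580177 -176.25347483] [[-0.3, -1.3], [0.1, -1.2], [0.2, 2.2], [-0.0, 0.4]]
[[ 491.8  -85.1   80. ]
 [ 485.3 -146.7   71. ]
 [ 478.6 -204.9   91. ]
 [ 471.6 -268.3   85. ]]
[ 505.52559003 -309.50281012   12.        ] [ 432.61209421 -302.06110855   12.        ] [ 504.3098794  -309.53312914] [ 430.75841632 -301.39787999]
```

```bash
python3 -c "
from h import *
print(togo([574.5,131,200],-.110),togo([490,-84,200],-.110))"
```

```text
(array([-531.2, -369.6,   33.2]), np.float64(83.5)) (array([-496.5, -597.9,   33.5]), np.float64(83.5))
```

{"api": "step_arm", "payload": {"plan": [[[-531, -370, 33, 83.5, 1], [-531, -370, 33, 83.5, 1], [-531, -370, 33, 83.5, 1], [-531, -370, 33, 83.5, 1], [-531, -370, 33, 83.5, 1], [-531, -370, 33, 83.5, 1], [-531, -370, 33, 83.5, 1], [-531, -370, 33, 83.5, 1]]]}}

```text
t: 0.77
eef_pos: [363.6, 361.5, 216.3]
tcp_rot: [-3.141, -0.0, 1.912]
ft_force: [0.8, 1.3, -0.5]
opening: 1.001
grip_force: 0.0
```

```bash
python3 -c "
from h import *
print(env.state()['eef_pos'],togo([574.5,131,200],-.110),togo([490,-84,200],-.110))"
```

```text
[363.64636459 361.50153285 216.30321363] (array([-287.7,  121.6,   16.3]), np.float64(25.8)) (array([-462.1,  -29.9,   16.3]), np.float64(25.8))
```

{"api": "step_arm", "payload": {"plan": [[[-462, -30, 16, 26, 1], [-462, -30, 16, 26, 1], [-462, -30, 16, 26, 1], [-462, -30, 16, 26, 1], [-462, -30, 16, 26, 1], [-462, -30, 16, 26, 1], [-462, -30, 16, 26, 1], [-462, -30, 16, 26, 1]]]}}

```text
t: 1.43
eef_pos: [455.6, 41.2, 204.9]
tcp_rot: [3.142, -0.0, 1.464]
ft_force: [0.7, 0.8, -0.4]
opening: 0.999
grip_force: 0.0
```

```bash
python3 -c "
from h import *
print(env.state()['eef_pos'],togo([490,-84,200],-.110))"
```

```text
[455.55481359  41.22981918 204.88232662] (array([-120.8,   47.6,    4.9]), np.float64(0.2))
```

{"api": "step_arm", "payload": {"plan": [[[-121, 48, 5, 0, 1], [-121, 48, 5, 0, 1], [-121, 48, 5, 0, 1], [-121, 48, 5, 0, 1], [-121, 48, 5, 0, 1], [-121, 48, 5, 0, 1]]]}}

```text
t: 1.93
eef_pos: [489.9, -82.0, 199.6]
tcp_rot: [-3.141, -0.0, 1.463]
ft_force: [0.3, -0.4, 0.0]
opening: 1.0
grip_force: 0.0
```

```bash
python3 - <<'E'
from h import *
import cv2
c=env.get_calibration('wrist');s=env.state();im=env.read_camera('wrist')
print(s['eef_pos'],togo([490,-84,200],-.110));print(np.round(c['K'],1))
C=np.linalg.inv(c['extrinsics'])[:3,3];print('cam',C)
for p in((491,-84,80),(485,-146,71),(478,-206,91)):print(proj(c,p))
np.savez('w1.npz',**c);cv2.imwrite('pics/w1.png',im)
E
```

```text
[489.91468713 -81.98810301 199.57980754] (array([-2.7,  0.4, -0.2]), np.float64(0.2))
[[359.1   0.  284. ]
 [  0.  359.1 215.2]
 [  0.    0.    1. ]]
cam [498.16275657 -11.68396003 351.01056715]
[285.33933757 217.53273292]
[286.17757792 285.60887385]
[285.68312406 362.32505482]
```

View pics/w1.png

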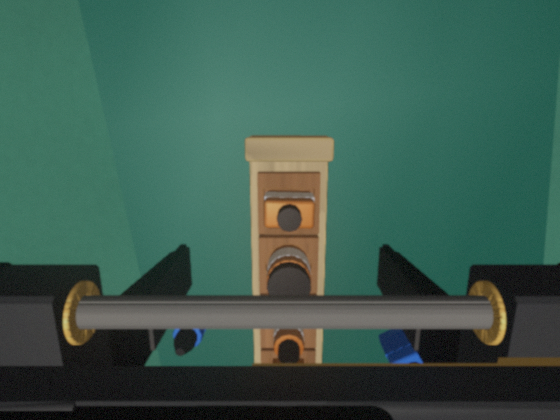

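The flat's cap is at (289,217), about 3 mm to +x of the tool centre, and the row is parallel to the tool. Next I descend and grip.

{"api": "step_arm", "payload": {"plan": [[[-2.5, 3, 40, 0, 1], [-2.5, 3, 80, 0, 1], [-2.5, 3, 115, 0, 1], [-2.5, 3, 135, 0, 1], [-2.5, 3, 142.5, 0, 1], [-2.5, 3, 142.5, 0, 1], [-2.5, 3, 142.5, 0, -1], [-2.5, 3, 142.5, 0, -1]]]}}

```text
t: 2.65
eef_pos: [493.7, -84.6, 58.9]
tcp_rot: [3.139, 0.0, 1.465]
ft_force: [0.0, 0.4, 0.7]
opening: 0.911
grip_force: 0.0
```

{"api": "step_arm", "payload": {"plan": [[[0, 0, 0, 0, -1], [0, 0, 0, 0, -1], [0, 0, 0, 0, -1], [0, 0, 0, 0, -1], [0, 0, 0, 0, -1], [0, 0, 0, 0, -1]]]}}

```text
t: 3.15
eef_pos: [493.1, -85.0, 57.5]
tcp_rot: [3.141, -0.0, 1.464]
ft_force: [0.6, 0.5, -0.8]
opening: 0.498
grip_force: 0.0
```

{"api": "step_arm", "payload": {"plan": [[[0, 0, 0, 0, -1], [0, 0, 0, 0, -1], [0, 0, 0, 0, -1], [0, 0, 0, 0, -1], [0, 0, -10, 0, -1], [0, 0, -30, 0, -1], [0, 0, -65, 0, -1], [0, 0, -100, 0, -1]]]}}

```text
t: 3.82
eef_pos: [492.4, -84.7, 158.6]
tcp_rot: [-3.139, -0.001, 1.464]
ft_force: [-0.4, -0.1, -0.1]
opening: 0.443
grip_force: 29.9
```

```bash
python3 -c "
from h import *
print(togo([574,131,160],.1175),togo([574,131,47],.1175))"
```

```text
(array([223.2,  58.1,  -1.4]), np.float64(-12.9)) (array([223.1,  58.4, 111.6]), np.float64(-12.9))
```

{"api": "step_arm", "payload": {"plan": [[[20, 5, 0, -1, -1], [55, 14, 0, -3, -1], [95, 25, 0, -6, -1], [135, 35, 0, -9, -1], [175, 46, 0, -11, -1], [205, 53, 0, -12, -1], [220, 57, 0, -13, -1], [223, 58, 0, -13, -1]]]}}

```text
t: 4.48
eef_pos: [574.8, 132.9, 157.7]
tcp_rot: [3.141, -0.0, 1.695]
ft_force: [0.7, -0.8, -0.3]
opening: 0.438
grip_force: 29.9
```

```bash
python3 - <<'E'
from h import *
import cv2
c=env.get_calibration('wrist');s=env.state();im=env.read_camera('wrist')
print(s['eef_pos'],togo([574,131,47],.1175))
for l in ((-35,-126),(35,-126),(0,-93)):
    y=.11745;P=np.array([[np.cos(y),-np.sin(y)],[np.sin(y),np.cos(y)]])@l+[563.6,223.36];print(proj(c,[*P,15]))
cv2.imwrite('pics/w2.png',im);cv2.imwrite('pics/t2.png',env.read_camera('top'))
E
```

```text
[574.81114428 132.87864605 157.69520023] (array([ -0.7,  -0.6, 110.6]), np.float64(0.3))
[242.35617822 247.00016372]
[323.10875311 247.38334853]
[282.90549643 210.22727629]
```

View pics/w2.png

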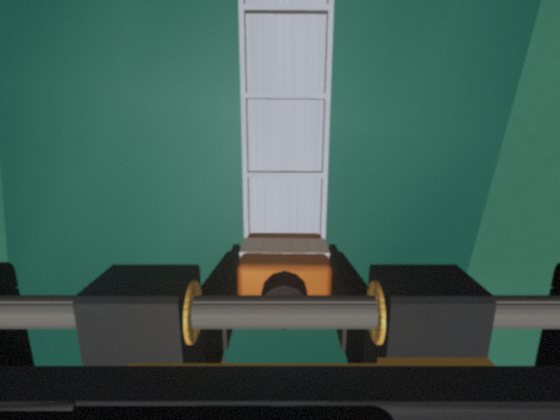

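The bottle is centred over the row of pockets (tray edges 244–327, bottle centre 285). I'll lower it and release.

{"api": "step_arm", "payload": {"plan": [[[-0.5, 0, 30, 0, -1], [-0.5, 0, 65, 0, -1], [-0.5, 0, 92, 0, -1], [-0.5, 0, 104, 0, -1], [-0.5, 0, 108, 0, -1], [-0.5, 0, 109.5, 0, -1], [-0.5, 0, 109.5, 0, -1], [-0.5, 0, 109.5, 0, -1]]]}}

```text
t: 5.25
eef_pos: [575.2, 129.9, 49.4]
tcp_rot: [3.139, -0.0, 1.691]
ft_force: [-0.4, -0.0, -0.7]
opening: 0.438
grip_force: 29.9
```

{"api": "step_arm", "payload": {"plan": [[[0, 0, 0, 0, 1], [0, 0, 0, 0, 1], [0, 0, 0, 0, 1], [0, 0, 0, 0, 1], [0, 0, 0, 0, 1], [0, 0, 0, 0, 1], [0, 0, -5, 0, 1], [0, 0, -25, 0, 1]]]}}

```text
t: 5.92
eef_pos: [573.4, 129.9, 71.2]
tcp_rot: [-3.137, -0.0, 1.691]
ft_force: [-0.8, -0.3, 0.0]
opening: 0.944
grip_force: 0.0
```

```bash
python3 -c "
from h import *
print(togo([486.5,-146,160],-.11))"
```

```text
(array([-263.5, -119.7,  -88.3]), np.float64(13.2))
```

{"api": "step_arm", "payload": {"plan": [[[0, 0, -40, 0, 1], [-10, -5, -75, 1, 1], [-45, -20, -88, 4, 1], [-83, -38, -88, 6, 1], [-121, -55, -88, 8, 1], [-159, -72, -88, 10, 1], [-197, -90, -88, 12, 1], [-235, -107, -88, 13, 1]]]}}

```text
t: 6.58
eef_pos: [495.7, -117.0, 161.5]
tcp_rot: [3.141, 0.0, 1.462]
ft_force: [1.6, 0.0, -0.2]
opening: 1.004
grip_force: 0.0
```

```bash
python3 - <<'E'
from h import *
import cv2
print(env.state()['eef_pos'],togo([486.5,-146,57],-.11))
cv2.imwrite('pics/s3.png',env.read_camera('side'))
E
```

```text
[ 495.70581958 -116.97644668  161.45711036] (array([-29.8,  -6.1, 104.5]), np.float64(0.1))
```

View pics/s3.png

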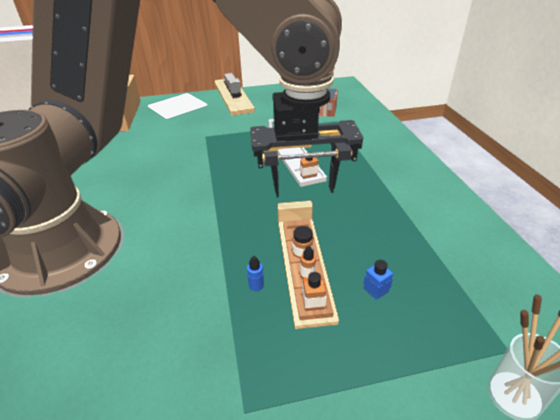

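The flat stands upright in the end pocket (310,166). Next is the jar.

{"api": "step_arm", "payload": {"plan": [[[-20, -4, 0, 0, 1], [-30, -6, 5, 0, 1], [-30, -6, 40, 0, 1], [-30, -6, 75, 0, 1], [-30, -6, 97, 0, 1], [-30, -6, 104, 0, 1], [-30, -6, 104, 0, 1], [-30, -6, 104, 0, -1]]]}}

```text
t: 7.3
eef_pos: [488.0, -144.3, 57.4]
tcp_rot: [3.141, -0.0, 1.465]
ft_force: [0.3, -0.7, -0.1]
opening: 0.97
grip_force: 0.0
```

{"api": "step_arm", "payload": {"plan": [[[0, 0, 0, 0, -1], [0, 0, 0, 0, -1], [0, 0, 0, 0, -1], [0, 0, 0, 0, -1], [0, 0, 0, 0, -1], [0, 0, 0, 0, -1], [0, 0, 0, 0, -1], [0, 0, 0, 0, -1]]]}}

```text
t: 7.97
eef_pos: [487.5, -144.6, 57.0]
tcp_rot: [3.142, -0.0, 1.464]
ft_force: [-0.1, 1.0, 0.2]
opening: 0.421
grip_force: 0.2
```

{"api": "step_arm", "payload": {"plan": [[[0, 0, 0, 0, -1], [0, 0, 0, 0, -1], [0, 0, 0, 0, -1], [0, 0, 0, 0, -1], [0, 0, -10, 0, -1], [0, 0, -30, 0, -1], [0, 0, -65, 0, -1], [0, 0, -100, 0, -1]]]}}

```text
t: 8.63
eef_pos: [486.9, -144.3, 158.0]
tcp_rot: [-3.139, -0.001, 1.464]
ft_force: [0.0, -0.9, -1.3]
opening: 0.414
grip_force: 30.0
```

```bash
python3 -c "
from h import *
print(togo([568,193,160],.1175))"
```

```text
(array([344. ,  44.7,  -1.8]), np.float64(-12.9))
```

{"api": "step_arm", "payload": {"plan": [[[20, 3, 0, -1, -1], [55, 7, 0, -3, -1], [95, 12, 0, -5, -1], [136, 18, 0, -7, -1], [177, 23, 0, -9, -1], [218, 28, 0, -11, -1], [258, 33, 0, -12, -1], [295, 38, 0, -13, -1]]]}}

```text
t: 9.3
eef_pos: [556.7, 147.1, 157.7]
tcp_rot: [3.141, -0.0, 1.692]
ft_force: [-0.6, -0.6, 0.3]
opening: 0.416
grip_force: 30.0
```

```bash
python3 -c "
from h import *
print(togo([568,193,47],.1175))"
```

```text
(array([ 44.2,  16.8, 110.7]), np.float64(0.2))
```

{"api": "step_arm", "payload": {"plan": [[[30, 12, 0, 0, -1], [42, 16, 0, 0, -1], [44, 17, 20, 0, -1], [44, 17, 55, 0, -1], [44, 17, 85, 0, -1], [44, 17, 102, 0, -1], [44, 17, 108, 0, -1], [44, 17, 109, 0, -1]]]}}

```text
t: 9.97
eef_pos: [567.7, 189.9, 47.4]
tcp_rot: [-3.139, 0.0, 1.691]
ft_force: [0.6, -0.4, -0.8]
opening: 0.414
grip_force: 30.0
```

{"api": "step_arm", "payload": {"plan": [[[0, 0, 0, 0, -1], [0, 0, 0, 0, -1]]]}}

```text
t: 10.13
eef_pos: [568.9, 190.2, 49.1]
tcp_rot: [3.14, -0.0, 1.691]
ft_force: [0.5, -1.2, -1.1]
opening: 0.414
grip_force: 30.0
```

```bash
python3 -c "
from h import *
print(togo([568,193,47],.1175))"
```

```text
(array([ 2.8, -0.6,  2.1]), np.float64(0.1))
```

{"api": "step_arm", "payload": {"plan": [[[2, 0, 1, 0, -1], [2, 0, 1, 0, -1], [2, 0, 1, 0, 1], [2, 0, 1, 0, 1], [2, 0, 1, 0, 1], [2, 0, 1, 0, 1], [2, 0, 1, 0, 1], [2, 0, 1, 0, 1]]]}}

```text
t: 10.8
eef_pos: [568.1, 192.4, 47.0]
tcp_rot: [3.142, -0.0, 1.691]
ft_force: [0.2, 0.3, -0.9]
opening: 0.777
grip_force: 0.0
```

{"api": "step_arm", "payload": {"plan": [[[0, 0, -5, 0, 1], [0, 0, -35, 0, 1], [0, 0, -75, 0, 1], [-20, -8, -112, 1, 1], [-60, -20, -112, 4, 1], [-100, -34, -112, 6, 1], [-138, -47, -112, 9, 1], [-176, -60, -112, 13, 1]]]}}

```text
t: 11.47
eef_pos: [528.9, 8.9, 159.6]
tcp_rot: [3.141, -0.0, 1.462]
ft_force: [1.2, 0.3, 0.3]
opening: 0.999
grip_force: 0.0
```

```bash
python3 -c "
from h import *
print(env.state()['eef_pos'],togo([480,-206,160],-.11))"
```

```text
[528.88226384   8.90012513 159.64881181] (array([-218.9,  -25.4,   -0.4]), np.float64(0.1))
```

{"api": "step_arm", "payload": {"plan": [[[-40, -5, 0, 0, 1], [-80, -9, 0, 0, 1], [-120, -14, 0, 0, 1], [-160, -19, 0, 0, 1], [-195, -23, 0, 0, 1], [-213, -25, 0, 0, 1], [-218, -25.5, 0, 0, 1], [-218, -25.5, 0, 0, 1]]]}}

```text
t: 12.13
eef_pos: [480.8, -204.6, 159.2]
tcp_rot: [3.141, 0.0, 1.462]
ft_force: [-0.4, 1.0, 0.0]
opening: 0.999
grip_force: 0.0
```

```bash
python3 - <<'E'
from h import *
import cv2
c=env.get_calibration('wrist');im=env.read_camera('wrist')
print(env.state()['eef_pos'],togo([480,-206,57],-.11),proj(c,[480,-206,91]))
cv2.imwrite('pics/w4.png',im)
E
```

```text
[ 480.97522469 -203.519499    159.08703985] (array([ -2.6,  -0.7, 102.1]), np.float64(0.1)) [282.43049667 237.61554397]
```

View pics/w4.png

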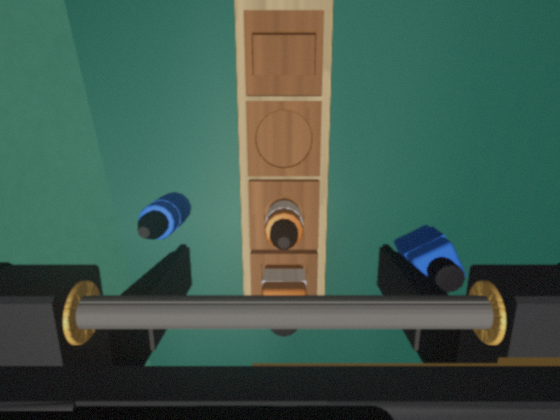

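```bash
python3 - <<'E'
from h import *
import cv2
c=env.get_calibration('top');im=cv2.imread('pics/top0.png').astype(int)
m=((im[:,:,0]>120)&(im[:,:,2]<60)&(im[:,:,1]<120)).astype('uint8')
n,l,st,ce=cv2.connectedComponentsWithStats(m)
y=-.11;R=np.array([[np.cos(y),-np.sin(y)],[np.sin(y),np.cos(y)]])
for i in range(1,n):
    if st[i,4]>15:
        v,u=np.where(l==i);P=np.array([ray(c,p,z)[:2] for p in zip(u,v) for z in(0,55)])
        L=(P-[483,-176.3])@R;print(st[i],L.min(0),L.max(0))
E
```

```text
[379 149  22  20 145] [  98.60090023 -100.64301844] [151.21750255 -40.71809335]
[358 250  14  14  63] [-112.35669169  -54.12664793] [-80.88767311 -14.11776231]
```

The slim bottle is centred between the fingers (284,240), and both blue look-alikes clear the fingers by over 20 mm.

{"api": "step_arm", "payload": {"plan": [[[-3, 0, 15, 0, 1], [-3, 0, 50, 0, 1], [-3, 0, 80, 0, 1], [-3, 0, 97, 0, 1], [-3, 0, 102, 0, 1], [-3, 0, 102, 0, 1], [-3, 0, 102, 0, -1], [-3, 0, 102, 0, -1]]]}}

```text
t: 12.85
eef_pos: [481.4, -206.3, 58.2]
tcp_rot: [3.14, 0.001, 1.465]
ft_force: [0.1, -1.2, -0.7]
opening: 0.909
grip_force: 0.0
```

{"api": "step_arm", "payload": {"plan": [[[0, 0, 0, 0, -1], [0, 0, 0, 0, -1], [0, 0, 0, 0, -1], [0, 0, 0, 0, -1], [0, 0, 0, 0, -1], [0, 0, 0, 0, -1], [0, 0, 0, 0, -1], [0, 0, 0, 0, -1]]]}}

```text
t: 13.52
eef_pos: [480.7, -206.6, 56.9]
tcp_rot: [-3.142, -0.0, 1.464]
ft_force: [-0.2, 0.3, -0.5]
opening: 0.355
grip_force: 0.0
```

{"api": "step_arm", "payload": {"plan": [[[0, 0, 0, 0, -1], [0, 0, 0, 0, -1], [0, 0, 0, 0, -1], [0, 0, 0, 0, -1]]]}}

```text
t: 13.85
eef_pos: [480.7, -206.5, 56.9]
tcp_rot: [-3.142, -0.0, 1.464]
ft_force: [-0.6, 0.4, -0.7]
opening: 0.288
grip_force: 30.0
```

{"api": "step_arm", "payload": {"plan": [[[0, 0, -10, 0, -1], [0, 0, -35, 0, -1], [0, 0, -70, 0, -1], [10, 0, -100, 0, -1], [40, 3, -103, -2, -1], [80, 6, -103, -5, -1], [120, 9, -103, -8, -1], [160, 12, -103, -10, -1]]]}}

```text
t: 14.52
eef_pos: [509.7, -47.3, 161.0]
tcp_rot: [3.14, 0.0, 1.64]
ft_force: [1.3, -0.8, 0.3]
opening: 0.289
grip_force: 30.0
```

```bash
python3 -c "
from h import *
print(env.state()['eef_pos'],togo([561,255,160],.1175))"
```

```text
[509.69577769 -47.28110874 161.01916578] (array([298. ,  72.2,   1. ]), np.float64(-2.7))
```

{"api": "step_arm", "payload": {"plan": [[[40, 10, 0, -1, -1], [80, 19, 0, -2, -1], [120, 29, 0, -2.7, -1], [160, 39, 0, -2.7, -1], [200, 48, 0, -2.7, -1], [240, 58, 0, -2.7, -1], [275, 67, 0, -2.7, -1], [293, 71, 0, -2.7, -1]]]}}

```text
t: 15.18
eef_pos: [560.8, 252.2, 160.7]
tcp_rot: [3.141, -0.001, 1.688]
ft_force: [-0.6, -0.3, -1.0]
opening: 0.289
grip_force: 30.0
```

{"api": "step_arm", "payload": {"plan": [[[5, 1, 0, 0, -1], [5, 1, 0, 0, -1]]]}}

```text
t: 15.35
eef_pos: [560.8, 254.5, 160.3]
tcp_rot: [3.142, -0.0, 1.688]
ft_force: [0.5, 0.1, -0.6]
opening: 0.289
grip_force: 30.0
```

```bash
python3 -c "
from h import *
print(env.state()['eef_pos'],togo([561,255,47.5],.1175))"
```

```text
[560.77134411 254.50499711 160.27243955] (array([  0.5,   0.3, 112.8]), np.float64(-0.0))
```

{"api": "step_arm", "payload": {"plan": [[[0, 0, 20, 0, -1], [0, 0, 55, 0, -1], [0, 0, 88, 0, -1], [0, 0, 105, 0, -1], [0, 0, 111, 0, -1], [0, 0, 112.5, 0, -1], [0, 0, 112.5, 0, -1], [0, 0, 112.5, 0, -1]]]}}

```text
t: 16.02
eef_pos: [561.7, 252.8, 48.6]
tcp_rot: [3.14, -0.0, 1.685]
ft_force: [-0.5, 0.3, 0.5]
opening: 0.294
grip_force: 30.0
```

{"api": "step_arm", "payload": {"plan": [[[0, 0, 0, 0, -1], [0, 0, 0, 0, 1], [0, 0, 0, 0, 1], [0, 0, 0, 0, 1], [0, 0, 0, 0, 1], [0, 0, 0, 0, 1], [0, 0, 0, 0, 1], [0, 0, 0, 0, 1]]]}}

```text
t: 16.68
eef_pos: [561.1, 253.5, 47.4]
tcp_rot: [-3.142, -0.0, 1.686]
ft_force: [0.1, 0.3, -0.1]
opening: 0.725
grip_force: 0.0
```

{"api": "step_arm", "payload": {"plan": [[[0, 0, -5, 0, 1], [0, 0, -35, 0, 1], [0, 0, -75, 0, 1], [-10, -3, -112, 1, 1], [-50, -12, -112, 4, 1], [-90, -22, -112, 6, 1], [-130, -32, -112, 9, 1], [-170, -42, -112, 13, 1]]]}}

```text
t: 17.35
eef_pos: [538.3, 78.4, 160.1]
tcp_rot: [3.141, -0.0, 1.457]
ft_force: [1.4, -0.7, 0.1]
opening: 0.996
grip_force: 0.0
```

```bash
python3 -c "
from h import *
print(env.state()['eef_pos'],togo([473.5,-268.5,160],-.11))"
```

```text
[538.28703848  78.35425802 160.1105683 ] (array([-352. ,  -25.1,    0. ]), np.float64(-0.2))
```

{"api": "step_arm", "payload": {"plan": [[[-40, -3, 0, 0, 1], [-80, -6, 0, 0, 1], [-120, -9, 0, 0, 1], [-160, -11, 0, 0, 1], [-200, -14, 0, 0, 1], [-240, -17, 0, 0, 1], [-280, -20, 0, 0, 1], [-318, -23, 0, 0, 1]]]}}

```text
t: 18.02
eef_pos: [479.8, -235.7, 159.9]
tcp_rot: [3.141, 0.0, 1.459]
ft_force: [0.9, -0.6, 0.1]
opening: 0.999
grip_force: 0.0
```

{"api": "step_arm", "payload": {"plan": [[[-25, -2, 0, 0, 1], [-34, -2, 0, 0, 1], [-34, -2, 0, 0, 1], [-34, -2, 0, 0, 1]]]}}

```text
t: 18.35
eef_pos: [474.6, -266.6, 159.4]
tcp_rot: [-3.141, -0.0, 1.458]
ft_force: [0.4, 0.7, 0.1]
opening: 1.002
grip_force: 0.0
```

```bash
python3 - <<'E'
from h import *
import cv2
c=env.get_calibration('wrist');im=env.read_camera('wrist')
print(env.state()['eef_pos'],togo([473.5,-268.5,57],-.11),proj(c,[473.5,-268.5,85]))
a=im[120:420];b=env.read_camera('top')[140:240,80:240]
cv2.imwrite('pics/w5.png',np.vstack([a,cv2.resize(b,(480,300))[:, :] if 0 else cv2.copyMakeBorder(cv2.resize(b,(480,300)),0,0,0,80,0)]))
E
```

```text
[ 474.82902704 -266.04041236  159.48547754] (array([ -2.6,  -1. , 102.5]), np.float64(-0.1)) [282.0348544  235.38875524]
```

View pics/w5.png

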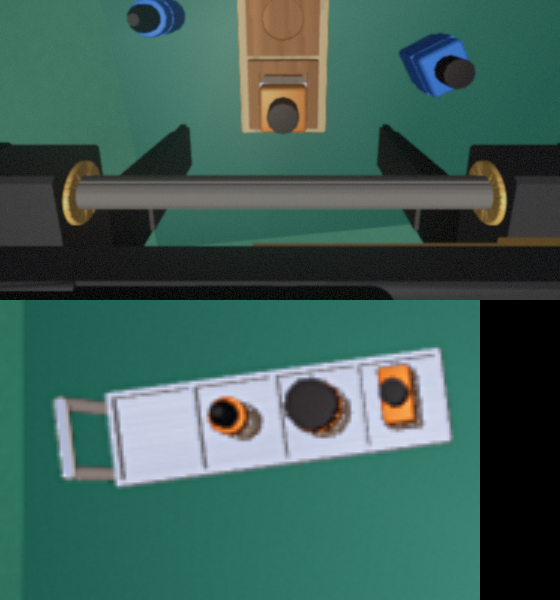

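The slim, jar and flat are upright in the pockets they belong in. The square's cap is centred between the fingers (283,235 in the full picture).

{"api": "step_arm", "payload": {"plan": [[[-2, -0.5, 15, 0, 1], [-2, -0.5, 50, 0, 1], [-2, -0.5, 80, 0, 1], [-2, -0.5, 97, 0, 1], [-2, -0.5, 102.5, 0, 1], [-2, -0.5, 102.5, 0, 1], [-2, -0.5, 102.5, 0, -1], [-2, -0.5, 102.5, 0, -1]]]}}

```text
t: 19.12
eef_pos: [474.7, -269.0, 58.2]
tcp_rot: [3.14, 0.001, 1.46]
ft_force: [0.0, 0.5, -0.6]
opening: 0.909
grip_force: 0.0
```

{"api": "step_arm", "payload": {"plan": [[[0, 0, 0, 0, -1], [0, 0, 0, 0, -1], [0, 0, 0, 0, -1], [0, 0, 0, 0, -1], [0, 0, 0, 0, -1], [0, 0, 0, 0, -1], [0, 0, 0, 0, -1], [0, 0, 0, 0, -1]]]}}

```text
t: 19.78
eef_pos: [474.0, -269.2, 56.9]
tcp_rot: [-3.142, -0.0, 1.459]
ft_force: [0.9, -0.3, -0.4]
opening: 0.355
grip_force: 9.6
```

{"api": "step_arm", "payload": {"plan": [[[0, 0, 0, 0, -1], [0, 0, 0, 0, -1], [0, 0, 0, 0, -1], [0, 0, 0, 0, -1]]]}}

```text
t: 20.12
eef_pos: [474.0, -269.2, 56.9]
tcp_rot: [-3.142, -0.0, 1.459]
ft_force: [-0.2, 0.1, -0.8]
opening: 0.362
grip_force: 30.0
```

{"api": "step_arm", "payload": {"plan": [[[0, 0, -10, 0, -1], [0, 0, -35, 0, -1], [0, 0, -70, 0, -1], [10, 0, -100, 0, -1], [40, 2, -103, -2, -1], [80, 4, -103, -5, -1], [120, 6, -103, -8, -1], [160, 8, -103, -10, -1]]]}}

```text
t: 20.78
eef_pos: [499.7, -109.6, 160.9]
tcp_rot: [3.141, 0.0, 1.635]
ft_force: [1.3, -0.4, -2.0]
opening: 0.355
grip_force: 30.0
```

```bash
python3 -c "
from h import *
print(env.state()['eef_pos'],togo([553.7,316,160],.1175))"
```

```text
[ 499.67932646 -109.56976146  160.9016705 ] (array([421.2,  81.2,   0.9]), np.float64(-3.0))
```

{"api": "step_arm", "payload": {"plan": [[[40, 8, 0, -1, -1], [80, 15, 0, -2, -1], [120, 23, 0, -3, -1], [160, 31, 0, -3, -1], [200, 39, 0, -3, -1], [240, 46, 0, -3, -1], [280, 54, 0, -3, -1], [318, 61, 0, -3, -1]]]}}

```text
t: 21.45
eef_pos: [540.7, 212.5, 160.8]
tcp_rot: [3.141, -0.0, 1.686]
ft_force: [0.1, -0.4, -1.3]
opening: 0.357
grip_force: 30.0
```

```bash
python3 -c "
from h import *
print(env.state()['eef_pos'],togo([553.7,316,160],.1175))"
```

```text
[540.6539575  212.48419944 160.78597006] (array([101.3,  24.9,   0.8]), np.float64(-0.1))
```

{"api": "step_arm", "payload": {"plan": [[[38, 9, 0, 0, -1], [70, 17, 0, 0, -1], [92, 23, 0, 0, -1], [100, 25, 0, 0, -1], [100, 25, 0, 0, -1], [100, 25, 0, 0, -1]]]}}

```text
t: 21.95
eef_pos: [553.9, 311.8, 160.1]
tcp_rot: [-3.141, 0.0, 1.686]
ft_force: [-0.1, -0.2, -0.7]
opening: 0.355
grip_force: 30.0
```

```bash
python3 -c "
from h import *
print(env.state()['eef_pos'],togo([553.7,316,47.5],.1175))"
```

```text
[553.85624573 311.76002466 160.06725889] (array([  4.3,   0.4, 112.6]), np.float64(-0.1))
```

{"api": "step_arm", "payload": {"plan": [[[4, 0, 20, 0, -1], [4, 0, 55, 0, -1], [4, 0, 88, 0, -1], [4, 0, 105, 0, -1], [4, 0, 111, 0, -1], [4, 0, 112.5, 0, -1], [4, 0, 112.5, 0, -1], [4, 0, 112.5, 0, -1]]]}}

```text
t: 22.62
eef_pos: [554.4, 315.6, 48.6]
tcp_rot: [3.14, -0.0, 1.685]
ft_force: [-0.2, -0.4, -1.3]
opening: 0.357
grip_force: 30.0
```

{"api": "step_arm", "payload": {"plan": [[[0, 0, 0, 0, -1], [0, 0, 0, 0, 1], [0, 0, 0, 0, 1], [0, 0, 0, 0, 1], [0, 0, 0, 0, 1], [0, 0, 0, 0, 1], [0, 0, 0, 0, 1], [0, 0, 0, 0, 1]]]}}

```text
t: 23.28
eef_pos: [553.7, 316.3, 47.4]
tcp_rot: [-3.142, -0.0, 1.686]
ft_force: [-0.4, -0.3, 0.5]
opening: 0.79
grip_force: 0.0
```

{"api": "step_arm", "payload": {"plan": [[[0, 0, -5, 0, 1], [0, 0, -35, 0, 1], [0, 0, -75, 0, 1], [0, 0, -112, 0, 1], [-40, 0, -130, 0, 1], [-80, 0, -130, 0, 1], [-120, 0, -130, 0, 1], [-160, 0, -130, 0, 1]]]}}

```text
t: 23.95
eef_pos: [572.0, 155.9, 178.5]
tcp_rot: [3.14, -0.0, 1.687]
ft_force: [1.1, -0.1, -0.7]
opening: 0.996
grip_force: 0.0
```

{"api": "step_arm", "payload": {"plan": [[[-40, 0, 0, 0, 1], [-80, 0, 0, 0, 1], [-120, 0, 0, 0, 1], [-160, 0, 0, 0, 1], [-170, 0, 0, 0, 1], [-170, 0, 0, 0, 1]]]}}

```text
t: 24.45
eef_pos: [591.8, -14.2, 177.7]
tcp_rot: [3.141, 0.0, 1.682]
ft_force: [0.8, 0.7, -0.1]
opening: 1.002
grip_force: 0.0
```

```bash
python3 - <<'E'
from h import *
import cv2
a=env.read_camera('top')[140:240,80:240];b=env.read_camera('side')[100:200,220:380]
cv2.imwrite('pics/f.png',np.vstack([cv2.resize(a,(480,300)),cv2.resize(b,(480,300))]))
E
```

```text
(no output)
```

View pics/f.png

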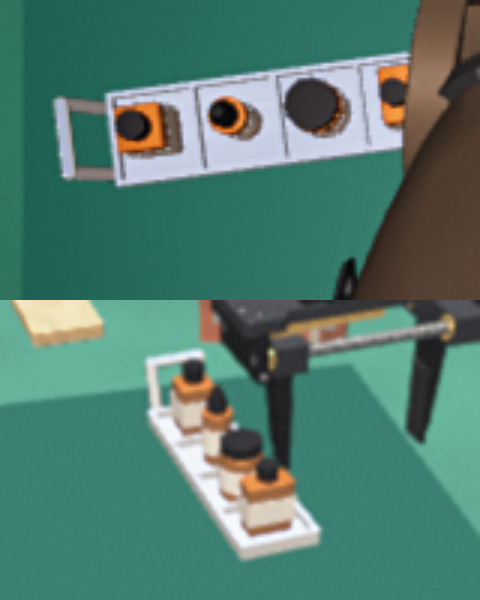

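All four bottles stand upright in their pockets: square beside the handle, then slim, jar and flat.

```bash
python3 -c "
from cell import env
print(env.job_done())"
```

```text
the job is handed in; nothing more can be done
None
```

I packed all four bottles upright, one to a pocket, in reverse order (square beside the handle, then slim, jar and flat), and handed the job in at about 24.5 s.

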